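# Move the four-well block onto the reader

### The job

In the square block tray on the counter, slide the aluminium block with four wide wells into the empty corner, over the round reader. Then slide the block with twelve narrow wells into the corner that this has left free, so that it is next in line. Keep the blocks down on the tray floor as they slide, and leave the plain block in its corner.

Things in the scene. Friction and masses are not known exactly. Their poses are not given: they have to be found in the camera images.
- four_knob (a point): Loose aluminium block, 66 x 66 x 25 mm, 0.2 to 0.4 kg, with an upright round black knob (20 mm diameter, 44 mm tall) in the middle of its top. Four wide dark wells (17 mm) in its top, one near each corner. Starts in a corner next to the empty one. Point: on the knob axis, 26 mm above the block top, 51 mm above its underside; z up, x and y square to its sides.
- twelve_knob (a point): Loose aluminium block, 66 x 66 x 25 mm, 0.2 to 0.4 kg, with an upright round black knob (20 mm diameter, 44 mm tall) in the middle of its top. Twelve narrow dark wells (9 mm) along the four edges of its top. Starts diagonally opposite the empty corner. Point: on the knob axis, 26 mm above the block top, 51 mm above its underside; z up, x and y square to its sides.
- plain_knob (a point): Loose aluminium block, 66 x 66 x 25 mm, 0.2 to 0.4 kg, with an upright round black knob (20 mm diameter, 44 mm tall) in the middle of its top. No wells in its top. Starts in the other corner next to the empty one. Point: on the knob axis, 26 mm above the block top, 51 mm above its underside; z up, x and y square to its sides.
- tray: Fixed square tray, 164 x 164 mm inside, at any yaw: grey floor 10 mm above the counter, white rim 6 mm thick and 14 mm above the floor. Four places, one per corner, no walls between: centres at x = +-40, y = +-40 mm. A centred block has 7 mm to the middle line, 9 mm to the rim. Blocks start square to it within 3 deg. Origin: centre of underside; x, y square to the rim.
- reader (a point): Centre of the corner place with the reader (dark round window, 40 mm across with its steel ring, flush in the tray floor), at floor height; at x = +40, y = +40 mm in the tray's frame. This place is empty at the start.
- side_a (a point): Centre of one place next to the reader, at floor height; x = +40, y = -40 mm in the tray's frame. Holds the four-well or the plain block at the start.
- side_b (a point): Centre of the other place next to the reader, at floor height; x = -40, y = +40 mm in the tray's frame. Holds the other of these two blocks at the start.
There are look-alikes about, which are no part of the job. Leave any orange look-alike of the part that bears four_knob alone.

How it is judged:
On the way, in this order (a step that is already met when the one before it is completed fails the run):
1. the four-well block is in the reader's corner while the twelve-well block is still in its own (horizontal distance between four_knob and reader below 0.018 m and distance of twelve_knob from where it was at the start of the episode below 0.03 m), for 0.2 s.
2. the twelve-well block is in the corner that was left free (horizontal distance between four_knob and reader below 0.018 m and (horizontal distance between twelve_knob and side_a below 0.018 m or horizontal distance between twelve_knob and side_b below 0.018 m)), for 0.2 s.
At the end, for the whole second after the job is handed in: The four-well block stands within 18 mm of the centre of the reader's corner, the twelve-well block within 18 mm of the centre of the corner that the four-well block left, the plain block within 20 mm of where it was; all three lie on the tray floor (within 4 mm), and the two moved ones are at rest (all of step 2 and distance of plain_knob from where it was at the start of the episode below 0.02 m and z of each of four_knob, twelve_knob, plain_knob in the frame of tray below 0.065 m and linear speed of each of four, twelve below 0.01 m/s); the robot touches nothing.
It fails at once if a block is lifted more than 12 mm off the tray floor (z of any of four_knob, twelve_knob, plain_knob in the frame of tray above 0.073 m).
It fails at once if the plain block is moved more than 30 mm (distance of plain_knob from where it was at the start of the episode above 0.03 m).
It also fails if it takes over 35 s, if anything falls off the work surface, if the arm or the gripper's body presses on something with over 40 N, if the wrist force passes 120 N, or if a joint passes its speed limit or range.

### The arm

A 6-joint arm with a two-finger parallel gripper is mounted at the origin on the work surface. World frame = base frame: x ahead of the robot, y to its left, z up, the work surface at z = 0. Lengths are in m, angles in rad, forces in N, time in s.
With the tool pointing down it reaches from about 0.35 to 0.775 m from the base axis. Payload 7.3 kg.
Tool frame: the origin (TCP) lies between the finger pads; the fingertips stand 25 mm ahead of it and the grasp point (between the pads) lies 6 mm ahead of it; y points along the fingers, z is the direction in which the jaws open and shut, and the axes are right-handed (so a half turn about y gives the same grasp; the last joint's range is limited). The gripper opens to 92 mm and grips with 3 to 60 N. Pads are 19 mm wide; open, the fingers measure 130 mm over their backs; the gripper's body (75 mm by 190 mm) begins 47 mm behind the grasp point.
Start: joints at [-1.433, 0.342, 1.524, -0, 1.275, -0.146], TCP at [0.147, -0.504, 0.252] pointing down, gripper open.
Joint ranges: [-2.53, 2.53], [-0.77, 2.02], [0.04, 2.7], [-1, 4.14], [0.28, 2.66], [-3.11, 3.11]. Speed limits (rad/s): [2.57, 2.57, 3.14, 3.14, 3.14, 3.14].

### API

Orientations are given as [roll, pitch, yaw] about the fixed x, y, z axes, in that order (R = Rz(yaw) Ry(pitch) Rx(roll)).
In Python, from cell import sensors, read_camera, hand_in gives the robot as it stands. The module is installed in compiled form; this text tells all that it offers.
- The arm moves only by the tool send_rows, never from a script. Its argument "motion" is a list that holds one entry, the list of rows, each a list of 4 numbers: the shift along the tool's x, y, z in m, then the turn about the tool's y in degrees. In form: [[[tx, ty, tz, twist], ...]]. A call has 1 to 8 rows; each row is the pose to reach, as a shift and turn from the pose measured when the call began, along the tool's axes at that moment; what a row does not reach only later rows make up. A row lasts 1/10 s, in which the tool goes at most 50 mm and 8.59 degrees, less where a joint would pass 70% of its speed; a pose out of reach is approached as far as the arm can. A call with a gripper value outside its range is refused whole. "gripper" is the opening, from 0 (shut) to 1 (fully open), set as the call begins (left out, the last holds). The fingers move at their own pace and stop on an object; "grip_force" is the grip in N (left out, the last holds). Time passes only in rows, so rows that repeat a pose let the fingers close. It gives the time, the measured TCP pose, the force and the opening at its end, in the units of the state.
- sensors.observe(): the state, without advancing time (a new reading comes with each control period).
- read_camera(name): name is "scene" or "top" or "wrist"; returns a dict with "frame" (480x640x3 uint8, red, green, blue), "fx", "fy", "cx", "cy" (pixels), "extrinsics" (4x4, takes a point from world to camera coordinates). Camera axes: x right, y up, looking along -z (the intrinsics and any distortion apply to the point x, -y, -z); pixel columns grow to the right and rows downward; lengths in m; the calibration is good to about 2 mm. A picture is of the moment at which its call begins. There is no depth.
- hand_in(): hands the job in, once; it reports no verdict.
The state is a dict: "time": time; "qpos": joint angles; "qvel": joint speeds; "joint_efforts": joint torques, N m; "tool_pos": TCP position; "tool_rot": TCP orientation; "contact_force": force on the tool from outside, world axes, zero at the start; "torque": the same for the moment, N m; "opening": finger opening in m.
Only numpy, scipy, OpenCV 4.12 (cv2) and the standard library are available. Lean on these libraries where they do the work, as an engineer would, in place of code of your own. Each camera call takes 0.05 s, during which the arm holds its last target.

## Working session

There is one attempt and no reset: what is moved stays moved. The work goes in short steps, Python scripts to look and compute and a tool call to move; the robot and the scene stay as the last step left them, time stands still between calls to the robot, and variables do not carry over. Pictures are saved under pics/ and viewed, and the job is handed in when it is done.

Besides the shell and the picture viewer there is one more tool, called after "Emit:" in YAML: its name, and indented under it one key for each argument. send_rows: Moves the arm, as the interface text tells. Its arguments: {"type":"object","properties":{"motion":{"type":"array"},"gripper":{"type":"number"},"grip_force":{"type":"number"}},"required":["motion"]}

```bash
mkdir -p pics; python3 - <<'E'
from cell import sensors, read_camera
import cv2,numpy as np,pickle
s=sensors.observe();print({k:np.round(v,3).tolist() for k,v in s.items()})
D={}
for n in ["scene","top"]:
    d=read_camera(n);D[n]=d;cv2.imwrite(f"pics/{n}0.png",d["frame"][:,:,::-1])
    print(n,{k:(np.round(v,3).tolist()) for k,v in d.items() if k!="frame"})
pickle.dump(D,open("d0.pkl","wb"))
E
```

```text
{'time': 0.0, 'qpos': [-1.433, 0.343, 1.525, -0.0, 1.275, -0.146], 'qvel': [0.0, 0.001, -0.001, -0.001, -0.0, -0.001], 'joint_efforts': [-0.0, -43.124, -24.423, 0.072, 0.056, -0.0], 'tool_pos': [0.147, -0.504, 0.251], 'tool_rot': [-1.572, 0.0, -2.858], 'contact_force': [-0.09, 0.105, 0.303], 'torque': [-0.02, 0.001, 0.005], 'opening': 0.092}
scene {'fx': 567.66, 'fy': 567.66, 'cx': 323.304, 'cy': 233.084, 'extrinsics': [[0.747, 0.665, -0.001, -0.467], [-0.431, 0.484, 0.762, 0.135], [0.507, -0.568, 0.648, -0.917], [0.0, 0.0, 0.0, 1.0]]}
top {'fx': 532.497, 'fy': 532.497, 'cx': 316.267, 'cy': 234.758, 'extrinsics': [[-0.178, -0.984, -0.004, 0.168], [0.961, -0.175, 0.215, -0.54], [-0.213, 0.034, 0.976, -0.624], [0.0, 0.0, 0.0, 1.0]]}
```

View pics/scene0.png

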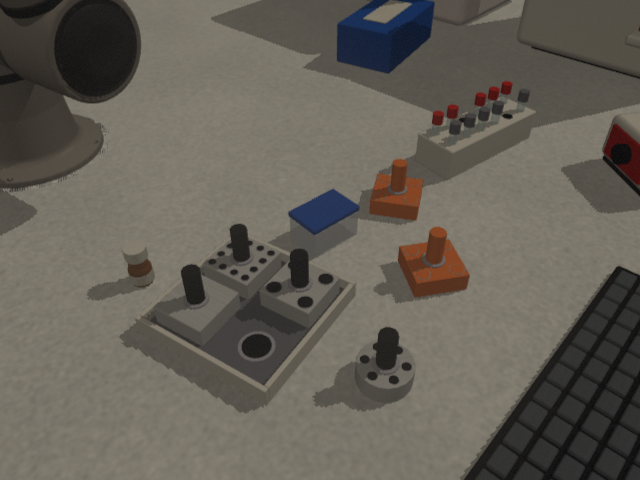

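View pics/top0.png

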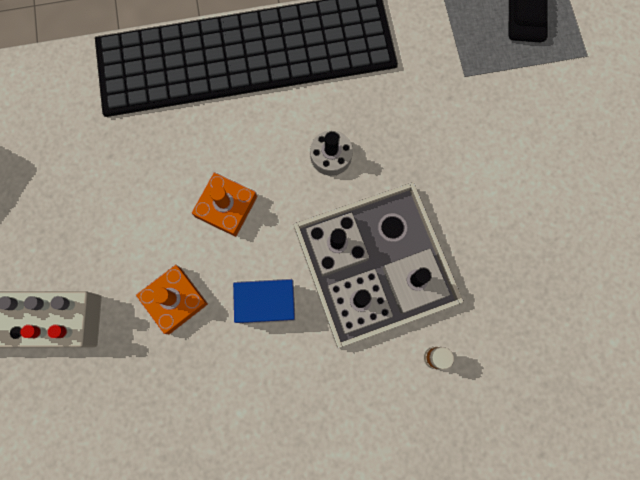

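The top view shows the tray with its rim corners near (297,225), (412,187), (461,302) and (340,347). The reader is at (392,227), the four-well knob at (338,239), the twelve-well knob at (362,299) and the plain knob at (420,278). I'll measure these next.

```bash
cat > h.py <<'E'
import numpy as np,cv2
def ray(d,u,v,z):
    E=np.array(d["extrinsics"]);R,t=E[:3,:3],E[:3,3]
    c=-R.T@t
    r=R.T@np.array([(u-d["cx"])/d["fx"],-(v-d["cy"])/d["fy"],-1])
    return c+r*(z-c[2])/r[2]
def proj(d,p):
    E=np.array(d["extrinsics"]);q=E[:3,:3]@np.asarray(p)+E[:3,3]
    return d["cx"]-d["fx"]*q[0]/q[2], d["cy"]+d["fy"]*q[1]/q[2]
def blobs(d,roi,thr=40,amin=15):
    f=d["frame"];x0,y0,x1,y1=roi
    m=(f.max(2)<thr).astype(np.uint8); k=np.zeros_like(m);k[y0:y1,x0:x1]=m[y0:y1,x0:x1]
    n,l,s,c=cv2.connectedComponentsWithStats(k,connectivity=4)
    return [(np.round(c[i],1).tolist(),s[i].tolist()) for i in range(1,n) if s[i][4]>=amin]
E
python3 - <<'E'
from h import *;import pickle
D=pickle.load(open("d0.pkl","rb"))
d=D["top"]
for b in blobs(d,(295,185,465,350)): 
    print(b,ray(d,*b[0],.035)[:2].round(4),ray(d,*b[0],.01)[:2].round(4))
c=d["frame"][180:355,285:475,::-1];cv2.imwrite("pics/crop0.png",cv2.resize(c,None,fx=3.4,fy=3.4,interpolation=cv2.INTER_CUBIC))
c=D["scene"]["frame"][215:400,130:370,::-1];cv2.imwrite("pics/crops0.png",cv2.resize(c,None,fx=3.2,fy=3.2,interpolation=cv2.INTER_CUBIC))
E
```

```text
([392.1, 227.1], [382, 217, 21, 21, 351]) [ 0.5587 -0.0335] [ 0.5639 -0.0381]
([346.2, 222.7], [341, 218, 11, 11, 94]) [0.5756 0.0255] [0.5814 0.0231]
([316.6, 233.0], [311, 228, 12, 11, 97]) [0.5688 0.0669] [0.5743 0.066 ]
([337.6, 238.6], [331, 229, 15, 20, 246]) [0.5563 0.0409] [0.5614 0.039 ]
([357.4, 251.8], [352, 247, 12, 11, 106]) [0.5341 0.0185] [0.5384 0.0158]
([327.2, 262.4], [322, 257, 11, 12, 96]) [0.5273 0.0603] [0.5314 0.0591]
([420.3, 277.3], [411, 268, 20, 19, 262]) [ 0.4863 -0.0557] [ 0.4888 -0.0611]
([370.9, 276.4], [369, 274, 5, 6, 21]) [0.4989 0.0075] [0.5019 0.0044]
([359.5, 280.3], [357, 278, 6, 5, 22]) [0.4966 0.0231] [0.4995 0.0206]
([347.1, 284.9], [345, 283, 5, 5, 22]) [0.4935 0.0402] [0.4963 0.0383]
([375.2, 288.0], [373, 286, 5, 5, 23]) [0.483 0.005] [0.4855 0.0018]
([335.6, 288.8], [333, 287, 6, 5, 21]) [0.4912 0.0559] [0.4939 0.0546]
([361.6, 298.5], [354, 290, 17, 18, 222]) [0.4728 0.0251] [0.4749 0.0226]
([339.9, 300.4], [338, 298, 5, 6, 21]) [0.4754 0.0532] [0.4776 0.0518]
([379.9, 300.5], [377, 298, 6, 6, 27]) [0.4661 0.0023] [ 0.4679 -0.001 ]
([384.5, 312.0], [382, 310, 6, 5, 26]) [ 0.4506 -0.0006] [ 0.4518 -0.0039]
([344.2, 312.9], [342, 311, 6, 5, 23]) [0.4587 0.0507] [0.4602 0.0492]
([372.9, 316.1], [371, 314, 5, 5, 22]) [0.4481 0.0152] [0.4493 0.0124]
([360.3, 320.8], [358, 319, 6, 5, 22]) [0.4451 0.0323] [0.4462 0.0301]
([348.8, 324.9], [346, 323, 6, 5, 23]) [0.4426 0.0478] [0.4436 0.0462]
```

View pics/crop0.png

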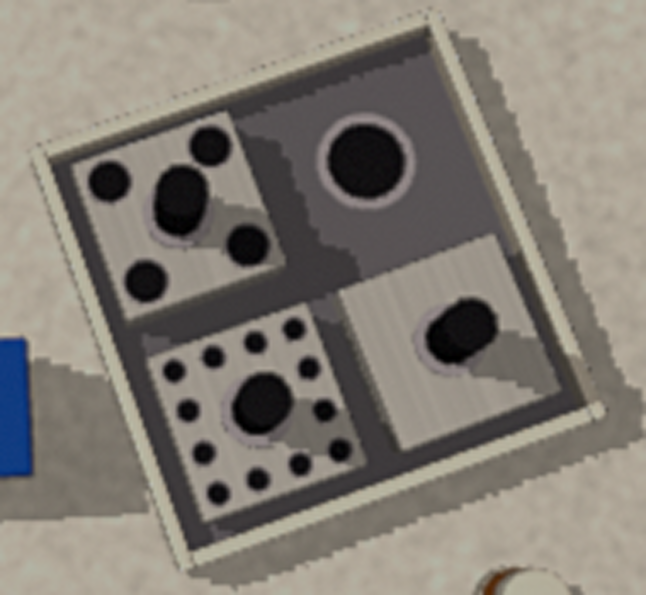

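View pics/crops0.png

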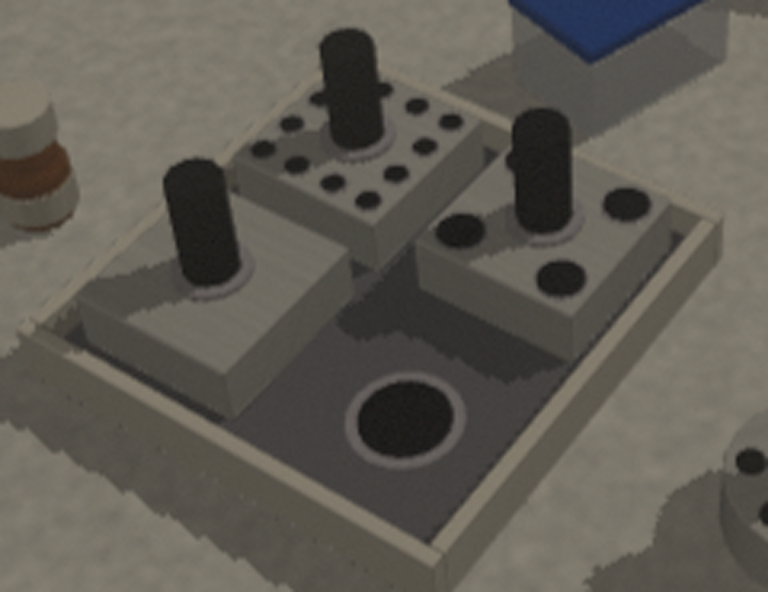

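```bash
python3 - <<'E'
from h import *;import pickle
D=pickle.load(open("d0.pkl","rb"))
d=D["top"]
C=np.array([ray(d,285+a/3.4,180+b/3.4,.024)[:2] for a,b in [(432,14),(40,150),(187,566),(598,410)]]) # reader,four,twelve,plain corners
print(C.round(4), [np.linalg.norm(C[i]-C[i-1]).round(4) for i in range(4)])
c=C.mean(0);print("tray c",c.round(4))
w=(C[0]+C[3]-C[1]-C[2]);print("dir four->reader deg",np.degrees(np.arctan2(w[1],w[0])))
w2=(C[0]+C[1]-C[2]-C[3]);print("dir twelve->four deg",np.degrees(np.arctan2(w2[1],w2[0])))
u=w/np.linalg.norm(w);v=w2/np.linalg.norm(w2)
print("reader pred",(c+.04*u+.04*v).round(4),"four place",(c-.04*u+.04*v).round(4),"twelve place",(c-.04*u-.04*v).round(4),"plain",(c+.04*u-.04*v).round(4))
s=D["scene"]
for b in blobs(s,(140,215,360,395),40,30): print(b,ray(s,*b[0],.035)[:2].round(4),ray(s,*b[0],.01)[:2].round(4))
F=np.array([[.5756,.0255],[.5688,.0669],[.5341,.0185],[.5273,.0603]])
for a,b in((1,0),(3,2),(3,1),(2,0)):
    q=F[b]-F[a];print(np.degrees(np.arctan2(*q[::-1])))
# top of knobs
for n,k in D.items():pass
E
```

```text
[[ 0.6157 -0.0753]
 [ 0.5882  0.0908]
 [ 0.4181  0.0635]
 [ 0.4478 -0.1038]] [np.float64(0.1703), np.float64(0.1684), np.float64(0.1723), np.float64(0.1699)]
tray c [ 0.5174 -0.0062]
dir four->reader deg -80.26728798289773
dir twelve->four deg 9.37270151256637
reader pred [ 0.5637 -0.0391] four place [0.5502 0.0398] twelve place [0.4712 0.0267] plain [ 0.4847 -0.0521]
([239.4, 242.8], [228, 225, 24, 36, 554]) [0.4505 0.0433] [0.4274 0.0608]
([298.7, 267.7], [289, 249, 19, 39, 623]) [0.5344 0.0596] [0.516 0.078]
([192.5, 284.1], [181, 265, 24, 39, 652]) [ 0.4637 -0.0388] [ 0.4413 -0.0258]
([325.1, 278.3], [319, 274, 13, 10, 98]) [0.5687 0.067 ] [0.5521 0.0857]
([273.5, 286.7], [267, 282, 14, 10, 113]) [0.5345 0.0188] [0.516  0.0349]
([304.7, 301.5], [298, 297, 14, 10, 117]) [0.5758 0.0257] [0.5596 0.0421]
([256.1, 345.6], [242, 335, 29, 23, 517]) [ 0.5803 -0.0506] [ 0.5643 -0.0383]
-80.67238548933237
-80.76009817902084
9.036422458335439
9.574227885091828
```

Emit:
send_rows:
  motion:
    - [[-0.541,0,-0.412,6.8],[-0.541,0,-0.412,6.8],[-0.541,0,-0.412,6.8],[-0.541,0,-0.412,6.8],[-0.541,0,-0.412,6.8],[-0.541,0,-0.412,6.8],[-0.541,0,-0.412,6.8],[-0.541,0,-0.412,6.8]]
  gripper: 0.55

```text
time: 0.9
tool_pos: [0.3852, -0.1803, 0.2517]
tool_rot: [-1.572, 0.0, -2.977]
contact_force: [1.0, -1.1, 0.3]
opening: 0.0503
```

```bash
cat > go.py <<'E'
import sys,numpy as np
from cell import sensors
s=sensors.observe();p=s["tool_pos"];r=s["tool_rot"]
from scipy.spatial.transform import Rotation as Ro
R=Ro.from_euler("xyz",r).as_matrix()
t=np.array(list(map(float,sys.argv[1:4])))
jaw=np.degrees(np.arctan2(R[1,2],R[0,2]))
print("t",round(s["time"],2),"pos",np.round(p,4),"jaw",round(jaw,2),"F",np.round(s["contact_force"],1),"open",round(s["opening"],4))
print("shift",np.round(R.T@(t-p),4),"twist to -80.5:",round(jaw+80.5,2))
E
python3 go.py .5515 .0428 .15
```

```text
t 0.9 pos [ 0.3852 -0.1803  0.2517] jaw -80.56 F [ 1.  -1.1  0.3] open 0.0503
shift [-0.2006  0.102  -0.1926] twist to -80.5: -0.06
```

Emit:
send_rows:
  motion:
    - [[-0.201,0.03,-0.193,0],[-0.201,0.05,-0.193,0],[-0.201,0.07,-0.193,0],[-0.201,0.09,-0.193,0],[-0.201,0.1,-0.193,0],[-0.201,0.1,-0.193,0],[-0.201,0.1,-0.193,0],[-0.201,0.1,-0.193,0]]

```text
time: 1.7
tool_pos: [0.5513, 0.044, 0.1507]
tool_rot: [-1.573, -0.003, -2.975]
contact_force: [0.3, 0.3, 0.2]
opening: 0.0505
```

```bash
python3 go.py .5515 .0428 .067; python3 - <<'E'
from cell import read_camera
import cv2
cv2.imwrite("pics/w1.png",read_camera("wrist")["frame"][:,:,::-1])
E
```

```text
t 1.7 pos [0.5513 0.044  0.1507] jaw -80.43 F [0.3 0.3 0.2] open 0.0505
shift [-0.0002  0.0837  0.0014] twist to -80.5: 0.07
```

View pics/w1.png

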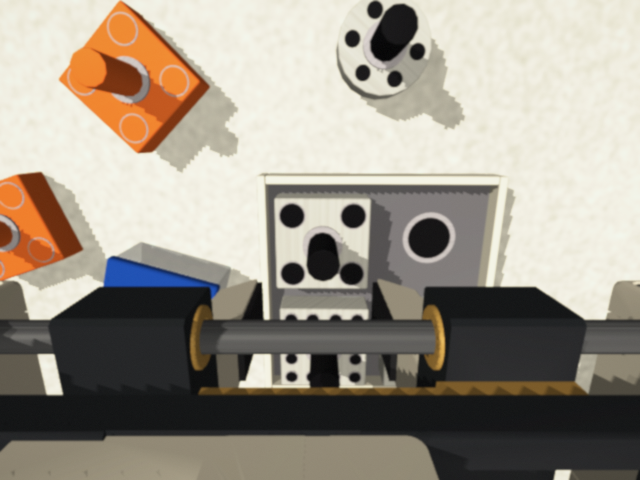

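The wrist view has the four-well knob at (322,250), central between the fingers at columns 255 and 385. Next I descend and grip.

Emit:
send_rows:
  motion:
    - [[0,0.04,0.001,0],[0,0.07,0.001,0],[0,0.0835,0.001,0],[0,0.0835,0.001,0],[0,0.0835,0.001,0]]

```text
time: 2.25
tool_pos: [0.5523, 0.0415, 0.0698]
tool_rot: [-1.571, 0.001, -2.977]
contact_force: [0.6, -0.0, 0.6]
opening: 0.0504
```

Emit:
send_rows:
  motion:
    - [[0,0,0,0],[0,0,0,0],[0,0,0,0],[0,0,0,0],[0,0,0,0]]
  gripper: 0
  grip_force: 20

```text
time: 2.75
tool_pos: [0.5525, 0.0415, 0.0701]
tool_rot: [-1.571, 0.002, -2.977]
contact_force: [0.4, -0.9, 2.4]
opening: 0.0194
```

```bash
python3 go.py .564 -.0384 .067
```

```text
t 2.75 pos [0.5525 0.0415 0.0701] jaw -80.56 F [ 0.4 -0.9  2.4] open 0.0194
shift [0.0017 0.0031 0.0807] twist to -80.5: -0.06
```

Emit:
send_rows:
  motion:
    - [[0,0,0.015,0],[0.001,0,0.03,0],[0.001,0,0.045,0],[0.002,0,0.06,0],[0.002,0,0.072,0],[0.002,0,0.08,0],[0.002,0,0.081,0],[0.002,0,0.081,0]]

```text
time: 3.55
tool_pos: [0.564, -0.0398, 0.0701]
tool_rot: [-1.57, 0.002, -2.977]
contact_force: [1.0, -2.7, 0.9]
opening: 0.0195
```

```bash
python3 go.py .564 -.0384 .07;python3 - <<'E'
from cell import read_camera
import cv2
cv2.imwrite("pics/s2.png",read_camera("scene")["frame"][:,:,::-1])
E
```

```text
t 3.55 pos [ 0.564  -0.0398  0.0701] jaw -80.57 F [ 1.  -2.7  0.9] open 0.0195
shift [-0.0002  0.0001 -0.0014] twist to -80.5: -0.07
```

View pics/s2.png

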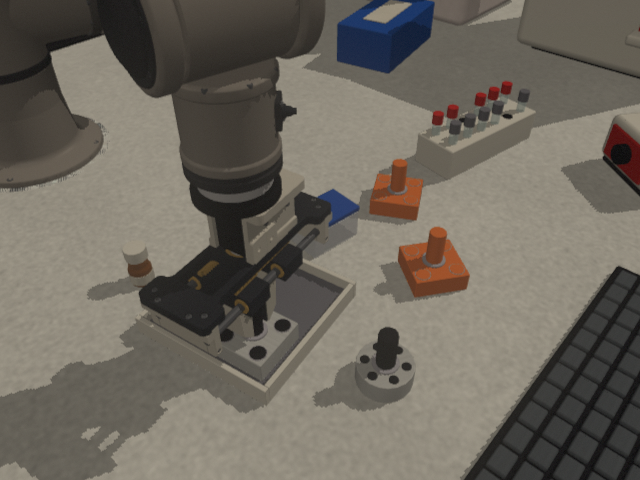

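The scene view shows the four-well block in the reader's corner, with its knob near (258,315), still gripped and on the floor. Next I open the gripper and rise.

Emit:
send_rows:
  motion:
    - [[0,0,0,0],[0,0,0,0],[0,0,0,0],[0,0,0,0],[0,-0.04,0,0],[0,-0.08,0,0],[0,-0.085,0,0]]
  gripper: 0.55

```text
time: 4.3
tool_pos: [0.5663, -0.0396, 0.16]
tool_rot: [-1.567, 0.01, -2.976]
contact_force: [1.3, -0.3, -0.3]
opening: 0.0507
```

```bash
python3 go.py .4708 .0277 .15; python3 - <<'E'
from cell import read_camera
import pickle,cv2
from h import *
d=read_camera("scene");cv2.imwrite("pics/s3.png",d["frame"][:,:,::-1])
d=read_camera("top");cv2.imwrite("pics/t3.png",d["frame"][:,:,::-1])
E
```

```text
t 4.3 pos [ 0.5663 -0.0396  0.16  ] jaw -80.54 F [ 1.3 -0.3 -0.3] open 0.0507
shift [ 0.0832  0.0088 -0.0822] twist to -80.5: -0.04
```

View pics/t3.png

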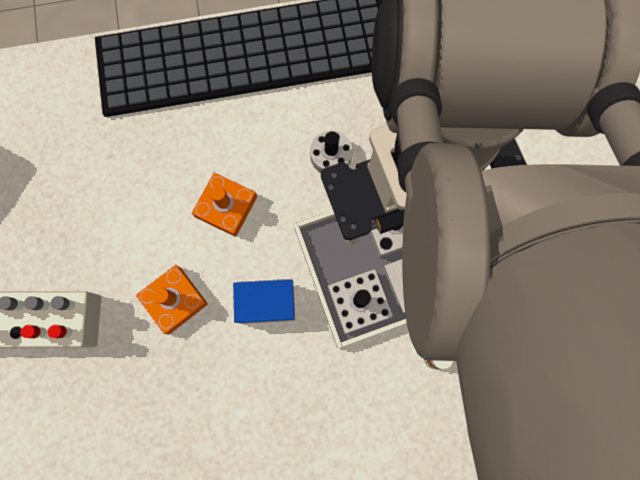

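View pics/s3.png

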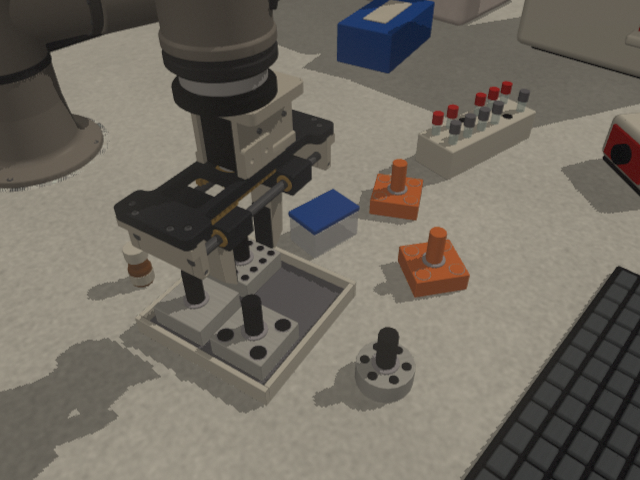

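The top view shows the twelve-well block still at (362,299). The scene view shows the four-well block alone in the reader's corner at (253,325). Next I go over the twelve-well knob.

Emit:
send_rows:
  motion:
    - [[0.04,0,-0.04,0],[0.083,0.005,-0.082,0],[0.083,0.009,-0.082,0],[0.083,0.009,-0.082,0],[0.083,0.009,-0.082,0]]

```text
time: 4.9
tool_pos: [0.4693, 0.0279, 0.1462]
tool_rot: [-1.569, 0.004, -2.976]
contact_force: [-0.1, 0.1, -0.9]
opening: 0.0504
```

```bash
python3 go.py .4708 .0277 .067; python3 - <<'E'
from cell import read_camera
from h import *
d=read_camera("scene")
for b in blobs(d,(205,300,300,380),40,30): print(b,ray(d,*b[0],.035)[:2].round(4))
E
```

```text
t 4.9 pos [0.4693 0.0279 0.1462] jaw -80.51 F [-0.1  0.1 -0.9] open 0.0504
shift [-0.0012  0.0793  0.0003] twist to -80.5: -0.01
([252.0, 316.5], [241, 300, 22, 36, 625]) [ 0.5488 -0.027 ]
([282.3, 324.6], [275, 320, 15, 11, 126]) [ 0.5806 -0.0136]
([224.9, 334.5], [217, 329, 16, 12, 143]) [ 0.5459 -0.0621]
([257.6, 352.2], [250, 347, 16, 12, 147]) [ 0.5874 -0.0553]
```

Emit:
send_rows:
  motion:
    - [[-0.001,0.04,0,0],[-0.001,0.07,0,0],[-0.001,0.079,0,0],[-0.001,0.079,0,0],[-0.001,0.079,0,0]]

```text
time: 5.45
tool_pos: [0.4724, 0.0272, 0.0682]
tool_rot: [-1.568, 0.006, -2.977]
contact_force: [-0.6, -0.5, 0.8]
opening: 0.0507
```

Emit:
send_rows:
  motion:
    - [[0,0,0,0],[0,0,0,0],[0,0,0,0],[0,0,0,0],[0,0,0,0]]
  gripper: 0
  grip_force: 20

```text
time: 5.95
tool_pos: [0.4726, 0.0271, 0.0686]
tool_rot: [-1.568, 0.007, -2.977]
contact_force: [0.3, -0.5, 3.1]
opening: 0.0192
```

```bash
python3 go.py .5508 .0405 .067
```

```text
t 5.95 pos [0.4726 0.0271 0.0686] jaw -80.57 F [ 0.3 -0.5  3.1] open 0.0192
shift [-0.0794  0.0021 -0.0004] twist to -80.5: -0.07
```

Emit:
send_rows:
  motion:
    - [[-0.015,0,0,0],[-0.03,0,0,0],[-0.045,0,0,0],[-0.06,0,0,0],[-0.072,0,0,0],[-0.079,0,0,0],[-0.079,0,0,0],[-0.079,0,0,0]]

```text
time: 6.75
tool_pos: [0.5497, 0.0401, 0.0687]
tool_rot: [-1.568, 0.005, -2.977]
contact_force: [-0.4, -0.8, -2.4]
opening: 0.0199
```

```bash
python3 go.py .5508 .0405 .067
```

```text
t 6.75 pos [0.5497 0.0401 0.0687] jaw -80.56 F [-0.4 -0.8 -2.4] open 0.0199
shift [-0.0012  0.0017 -0.0002] twist to -80.5: -0.06
```

Emit:
send_rows:
  motion:
    - [[0,0,0,0],[0,0,0,0],[0,0,0,0],[0,0,0,0],[0,-0.04,0,0],[0,-0.08,0,0],[0,-0.12,0,0],[0,-0.15,0,0]]
  gripper: 0.55

```text
time: 7.55
tool_pos: [0.5492, 0.0403, 0.2216]
tool_rot: [-1.568, 0.008, -2.977]
contact_force: [1.4, 1.0, -0.4]
opening: 0.0505
```

Emit:
send_rows:
  motion:
    - [[0.04,0,0.04,0],[0.08,0,0.08,0],[0.12,0,0.12,0],[0.16,0,0.16,0],[0.2,0,0.2,0],[0.2,0,0.23,0],[0.2,0,0.25,0],[0.2,0,0.25,0]]

```text
time: 8.35
tool_pos: [0.3926, -0.2425, 0.221]
tool_rot: [-1.566, 0.009, -2.981]
contact_force: [0.1, -0.4, 0.4]
opening: 0.0503
```

```bash
python3 go.py .55 .04 .067; python3 - <<'E'
from cell import read_camera
from h import *
import cv2
for n,roi in(("scene",(140,215,360,395)),("top",(295,185,465,350))):
    d=read_camera(n);cv2.imwrite(f"pics/{n}4.png",d["frame"][:,:,::-1])
    for b in blobs(d,roi,40,15): print(n,b[0],b[1][4],ray(d,*b[0],.035)[:2].round(4))
E
```

```text
t 8.35 pos [ 0.3926 -0.2425  0.221 ] jaw -80.82 F [ 0.1 -0.4  0.4] open 0.0503
shift [-0.1991  0.1545 -0.2545] twist to -80.5: -0.32
scene [295.1, 267.0] 631 [0.5305 0.0577]
scene [192.5, 284.1] 651 [ 0.4637 -0.0388]
scene [314.5, 271.5] 20 [0.5523 0.0671]
scene [326.4, 276.6] 21 [0.568 0.07 ]
scene [274.1, 277.6] 23 [0.5247 0.0293]
scene [265.9, 286.2] 28 [0.5276 0.0137]
scene [318.5, 285.4] 22 [0.5707 0.0537]
scene [277.1, 291.8] 30 [0.5431 0.0159]
scene [310.0, 294.5] 24 [0.573  0.0371]
scene [252.0, 314.5] 712 [ 0.5467 -0.0251]
scene [289.9, 298.0] 28 [0.5602 0.0187]
scene [302.0, 303.8] 27 [0.5759 0.0213]
scene [282.2, 324.7] 134 [ 0.5806 -0.0138]
scene [224.9, 334.5] 150 [ 0.5459 -0.0621]
scene [257.7, 352.3] 156 [ 0.5876 -0.0553]
top [398.8, 215.2] 371 [ 0.5732 -0.0458]
top [374.1, 214.2] 94 [ 0.5804 -0.0135]
top [349.1, 222.2] 21 [0.5756 0.0216]
top [338.0, 226.0] 21 [0.5731 0.0371]
top [415.2, 232.5] 103 [ 0.546  -0.0622]
top [326.1, 230.2] 21 [0.5703 0.0538]
top [353.6, 233.2] 21 [0.5597 0.0186]
top [315.0, 234.0] 21 [0.5678 0.0693]
top [339.2, 241.5] 244 [0.5521 0.0395]
top [385.6, 243.1] 99 [ 0.539  -0.0206]
top [318.9, 245.2] 21 [0.552  0.0669]
top [358.0, 245.0] 21 [0.543  0.0159]
top [362.4, 256.2] 26 [0.5272 0.0131]
top [323.0, 257.0] 21 [0.5354 0.0644]
top [351.0, 260.0] 21 [0.5249 0.0289]
top [338.8, 264.5] 20 [0.5219 0.0458]
top [327.2, 268.5] 20 [0.5194 0.0618]
top [420.3, 277.3] 262 [ 0.4863 -0.0557]
```

View pics/scene4.png

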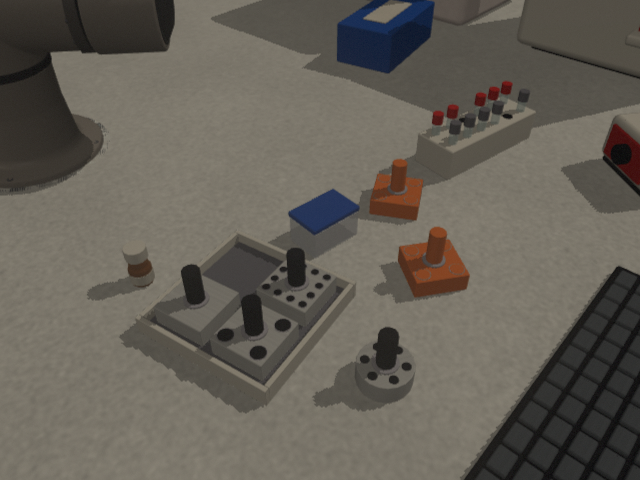

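View pics/top4.png

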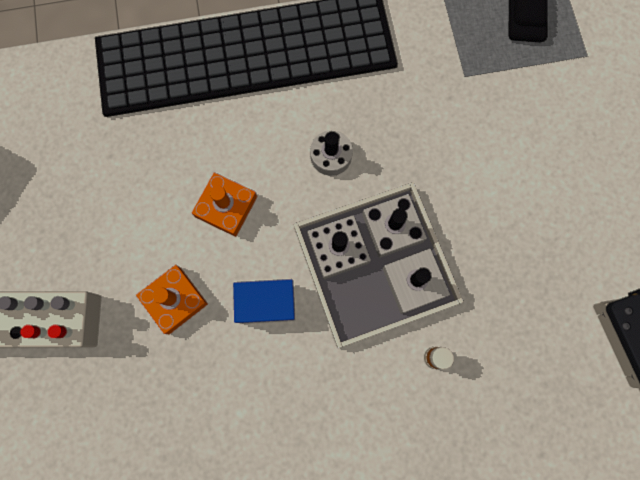

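Both views show the four-well block over the reader (knob at (398,215) in the top view), and the twelve-well block next in line (knob at (339,241)). The plain knob is unmoved at (420,277), and the robot is clear.

```bash
python3 -c "
from cell import hand_in
print(hand_in())"
```

```text
the job is handed in; nothing more can be done
None
```

I slid the four-well block over the reader by its knob, then slid the twelve-well block into the corner it left. I opened the gripper, moved the arm clear and handed in with the clock at about 8.4 s of the 35 s allowed. `hand_in()` gave no verdict.

What the last camera checks and readings showed:
- **Four-well block:** about 1 mm from the centre of the reader's corner.
- **Twelve-well block:** about 3 mm from the centre of its new corner.
- **Plain block:** its knob is at the same pixel as at the start, so it has not moved.
- **Staying on the floor:** tool height was the same before and after each slide, to within 0.1 mm. The contact force read about 3 N or less after every move.

No check failed. One measurement disagreed: the tray rim came out about 170 mm across instead of 176 mm, from corners I picked by eye. The tray's position still matched the reader to about 1 mm.

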